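# Aim the lamp and hold the coin cell in its light

## Robot

A 6-joint arm with a two-finger parallel gripper is mounted at the origin on the work surface. World frame = base frame: x ahead of the robot, y to its left, z up, the work surface at z = 0. Lengths are in mm, angles in degrees, forces in N, time in s.
With the tool pointing down it reaches from about 350 to 850 mm from the base axis. Payload 8.1 kg.
Tool frame: the origin (TCP) lies at the very end of the fingers, on their centre line; the grasp point (between the pads) lies 19 mm behind it; z points along the fingers, y is the direction in which the jaws open and shut (so a half turn about z gives the same grasp; the last joint's range is limited). The gripper opens to 85 mm and grips with 20 to 120 N. Pads are 22 mm wide; open, the fingers measure 114 mm over their backs; the gripper's body (76 mm by 85 mm) begins 54 mm behind the grasp point. The pads swing forward as they close: fully open they stand 13 mm farther back than shut.
Start: joints at [69.477, 7.471, 85.268, -0, 87.261, -4.893], TCP at [161.635, 577.823, 231.292] pointing down, gripper open.
Joint ranges: [-169.43, 169.43], [-51.17, 129.36], [1.28, 143.12], [-76.62, 256.62], [0, 156.53], [-152.29, 152.29]. Speed limits (degrees/s): [136.94, 136.94, 159.86, 180, 180, 180].

## Interface

Orientations are given as [roll, pitch, yaw] about the fixed x, y, z axes, in that order (R = Rz(yaw) Ry(pitch) Rx(roll)).
In Python, from bench import r, eyes gives the robot as it stands. The module is installed in compiled form; this text tells all that it offers.
- The arm moves only by the tool play_rows, never from a script. Its argument "deltas" is a list of rows, each a list of 3 entries, a list of its own where there are three numbers: the shift along the tool's x, y, z in m, then the turn, a rotation vector about the tool's x, y, z in rad, then the closure, from 0 (fully open) to 1 (shut). A call has 1 to 8 rows; each row shifts and turns the pose as measured when the row begins, along the tool's axes as they then stand; what a row does not reach is not made up. A row lasts 1/8 s, in which the tool goes at most 62.5 mm and 10.7 degrees, less where a joint would pass 70% of its speed; a pose out of reach is approached as far as the arm can. A call with a gripper value outside its range is refused whole. The fingers move at their own pace and stop on an object; "force" is the grip in N (left out, the last holds). Time passes only in rows, so rows that do not move let the fingers close. It gives the time, the measured TCP pose, the force and the opening at its end, in the units of the state.
- r.sense(): the state, without advancing time (a new reading comes with each control period).
- eyes.snapshot(name): name is "scene" or "top" or "wrist"; returns the picture (400x640x3 uint8, red, green, blue); there is no depth.
- eyes.get_calibration(name): a dict with "mtx" (3x3 intrinsics, pixels), "R" (3x3) and "t" (3): a world point X has camera coordinates R X + t; the wrist camera has in their place "T_tool_cam" (4x4, takes a point from camera to tool coordinates, whose origin is the TCP and whose axes are the flange's). Camera axes: x right, y down, z forward; pixel columns grow to the right and rows downward; lengths in mm; the calibration is good to about 2 mm. A picture is of the moment at which its call begins: read the wrist's pose just before it. get_calibration takes no time and is no camera call.
- r.hand_in(): hands the job in, once; it reports no verdict.
The state is a dict: "time": time; "joint_pos": joint angles; "qd": joint speeds; "joint_efforts": joint torques, N m; "tool_pos": TCP position; "tcp_rot": TCP orientation; "ft_force": force on the tool from outside, world axes, zero at the start; "wrist_torque": the same for the moment, N m; "finger_gap": finger opening in mm.
Only numpy, scipy, OpenCV 4.12 (cv2) and the standard library are available. Lean on these libraries where they do the work, as an engineer would, in place of code of your own. Each camera call takes 0.05 s, during which the arm holds its last target. There are 200 camera calls.

## Task

First take the little lamp by the ball knob at its back and turn and tip it until it is level and shines straight at the round window of the viewer facing it. Then pick up the clear cell with the coin in it, touching only its two narrow frosted sides and never its clear windows, and hold it upright in the beam about midway between lamp and viewer, with the coin centred on the line from lamp to window and the clear windows square to that line. Finish while still holding it there, still and touching neither lamp nor viewer, and leave the empty cell, the coin stack and the coin box where they are.

Things in the scene. Friction and masses are not known exactly. Their poses are not given: they have to be found in the camera images.
- station: Fixed aluminium base plate 90 x 370 x 12 mm with a black lamp in a yoke at its +y end and a grey viewer box (64 high, 60 wide) at its -y end. Origin on the counter under the middle of the light line, z up. The light line is parallel to its y axis, above the origin, 150 mm up, and runs to -y: aimed lamp's lens at y = +100 mm, viewer window at -90, viewer's back at -165. Position and yaw vary.
- beam_mid (a point): Point on the light line about midway between lamp and viewer, 150 mm above the counter, where the centre of the coin belongs; axes as station.
- view_window (a point): Centre of the viewer's round window (38 mm across), on the light line.
- lamp_pivot (a point): Where the lamp's swivel and tilt axes cross, on the light line, 150 mm above the counter and from beam_mid. The lamp is a round black can: 70 mm across at the lens, which is 50 mm ahead of the pivot, 58 mm across behind, its back 30 mm behind the pivot; the yoke is 86 mm wide.
- lamp_knob (a point): Centre of the black ball knob, 22 mm across, on a 10 mm rod straight out of the back of the lamp; 100 mm from the pivot, opposite the lens. Moving the knob swivels and tilts the lamp: when the lamp is aimed the knob lies on the light line, 250 mm from beam_mid. It starts up to 45 mm above that height.
- lamp_swivel (a joint): Swivel of the lamp about the vertical through the pivot, rad, counter-clockwise seen from above, 0 = pointing at the viewer's window, range -0.8 to 0.8. Stays where it is left; friction 0.2 N m (2 N at the knob).
- lamp_tilt (a joint): Tilt of the lamp about its level axis through the pivot, rad, 0 = level, positive = lens down and knob up, range -0.4 to 0.6. Stays where it is left; friction 0.25 N m (2.5 N at the knob).
- coin_cell_centre (a point): Centre, half-way up, of the cell and its coin. Loose closed box on the counter, 60 mm tall, 24 deep (its x axis), 40 wide (its y axis), about 110 g. A bronze coin, 30 mm across, stands inside facing the windows. The wide faces (+x, -x) are the clear windows; the narrow ones (+y, -y), white, frosted, 24 x 60 mm, 40 mm apart, are to be gripped. Same either way round.
- coin_cell: The coin cell itself; origin in the centre of its underside, axes as coin_cell_centre.
- empty_cell_centre (a point): Centre of the other cell, of the same make and size but with no coin; it stands about 100 to 160 mm from the coin cell, nearer or farther. Leave alone.
- coin_stack_centre (a point): Centre of a loose stack of coins, 25 mm across, 31 mm high. Leave alone.
- coin_box: Loose open blue plastic box 90 x 140 x 60 mm with one divider, origin in the centre of its underside. Leave alone.
Not all that is in view belongs to the job. What is shaped like the coin_cell but red is not meant.

How it is judged:
By the outcome, as a careful person would: the job done as asked, in the order asked, and still so for the second after the job is handed in, while the arm keeps its last pose, push and grip.
It also fails if it takes over 51 s, if anything falls off the work surface, if the arm or the gripper's body presses on something with over 40 N, if the wrist force passes 120 N, or if a joint passes its speed limit or range.

## Working session

There is one attempt and no reset: what is moved stays moved. The work goes in short steps, Python scripts to look and compute and a tool call to move; the robot and the scene stay as the last step left them, time stands still between calls to the robot, and variables do not carry over. Pictures are saved under pics/ and viewed, about 8 in all and at most 12, crops included, and the job is handed in when it is done.

Besides the shell and the picture viewer there is one more tool, called by a JSON object that holds its "op" and its "data". play_rows: Moves the arm, as the interface text tells. Its arguments: {"type":"object","properties":{"deltas":{"type":"array"},"force":{"type":"number"}},"required":["deltas"]}

```bash
mkdir -p pics
python3 - <<'E'
from bench import r,eyes
import cv2,numpy as np
for n in("scene","top"):
    cv2.imwrite(f"pics/{n}0.png",cv2.cvtColor(eyes.snapshot(n),cv2.COLOR_RGB2BGR))
    c=eyes.get_calibration(n); print(n,c["mtx"].round(1).tolist(),c["R"].round(4).tolist(),c["t"].round(1).tolist(), (-c["R"].T@c["t"]).round())
print(eyes.get_calibration("wrist"))
s=r.sense();print(s)
E
```

```text
scene [[509.1, 0.0, 327.5], [0.0, 509.1, 201.7], [0.0, 0.0, 1.0]] [[0.3384, 0.941, -0.004], [0.6975, -0.2537, -0.6702], [-0.6317, 0.224, -0.7422]] [-145.5, -323.5, 1735.6] [1371. -334. 1071.]
top [[386.1, 0.0, 320.3], [0.0, 386.1, 195.0], [0.0, 0.0, 1.0]] [[-0.0086, -0.9999, -0.0118], [-0.9925, 0.01, -0.1222], [0.1223, 0.0106, -0.9924]] [-24.5, 579.6, 1033.2] [ 449.  -41. 1096.]
{'mtx': array([[333.33873957,   0.        , 313.58508852],
       [  0.        , 333.33873957, 197.29523074],
       [  0.        ,   0.        ,   1.        ]]), 'T_tool_cam': array([[ 3.87120975e-05, -9.46883704e-01, -3.21576195e-01,
         8.30387283e+01],
       [ 9.99999747e-01,  2.64942283e-04, -6.59742374e-04,
        -5.17726497e-01],
       [ 7.09898434e-04, -3.21576088e-01,  9.46883475e-01,
        -1.43039645e+02],
       [ 0.00000000e+00,  0.00000000e+00,  0.00000000e+00,
         1.00000000e+00]])}
{'time': 0.1, 'joint_pos': array([ 6.94757188e+01,  7.51034776e+00,  8.53229658e+01,  1.40995914e-03,
        8.72627763e+01, -4.89392500e+00]), 'qd': array([-0.10714097, -0.07583122, -0.18084596,  0.04063476, -0.0111301 ,
       -0.04462152]), 'joint_efforts': array([ 1.04835235e-03, -5.70960402e+01, -5.01936114e+01, -2.36993919e-04,
        8.34628270e-03, -3.56117653e-05]), 'tool_pos': array([161.46107584, 577.34913752, 230.35456881]), 'tcp_rot': array([-1.79904381e+02, -9.60064520e-03,  1.64369567e+02]), 'ft_force': array([-0.33900016,  0.88497313, -0.64010095]), 'wrist_torque': array([-0.03382102, -0.01167988,  0.01285121]), 'finger_gap': 85.49651228785568}
```

View pics/scene0.png

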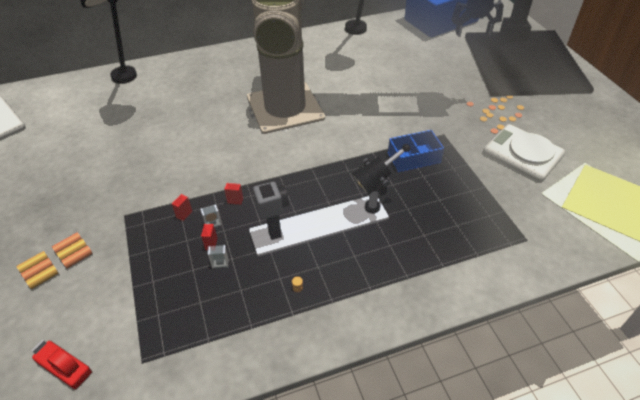

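View pics/top0.png

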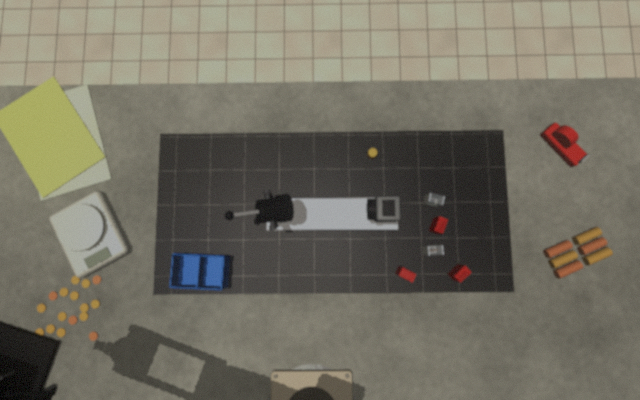

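```bash
python3 - <<'E'
import cv2,numpy as np
t=cv2.imread("pics/top0.png");s=cv2.imread("pics/scene0.png")
a=cv2.resize(t[180:245,215:415],None,fx=4,fy=4,interpolation=cv2.INTER_CUBIC)
b=cv2.resize(t[180:285,395:475],(240,315),interpolation=cv2.INTER_CUBIC)
c=cv2.resize(s[195:275,190:240],(196,315),interpolation=cv2.INTER_CUBIC)
d=cv2.resize(s[145:255,240:400],(364,250),interpolation=cv2.INTER_CUBIC)
o=np.zeros((580,800,3),np.uint8);o[:260]=a;o[262:577,:240]=b;o[262:577,240:436]=c;o[262:512,436:800]=d
cv2.imwrite("pics/comp.png",o)
E
cat > h.py <<'E'
import numpy as np,cv2
from bench import r,eyes
from scipy.spatial.transform import Rotation as Ro
C={n:eyes.get_calibration(n) for n in("scene","top","wrist")}
def tool():
    s=r.sense();return s["tool_pos"],Ro.from_euler("xyz",s["tcp_rot"],degrees=True).as_matrix()
def ray(n,uv,pose=None):
    c=C[n];d=np.linalg.inv(c["mtx"])@[uv[0],uv[1],1]
    if n=="wrist":
        p,R=pose;T=c["T_tool_cam"];return p+R@T[:3,3],R@T[:3,:3]@d
    return -c["R"].T@c["t"],c["R"].T@d
def onz(n,uv,z,pose=None):
    o,d=ray(n,uv,pose);return o+d*(z-o[2])/d[2]
def tri(*rays):
    A=0;b=0
    for o,d in rays:
        d=d/np.linalg.norm(d);P=np.eye(3)-np.outer(d,d);A=A+P;b=b+P@o
    return np.linalg.solve(A,b)
def proj(n,X,pose=None):
    c=C[n]
    if n=="wrist":
        p,R=pose;T=c["T_tool_cam"];x=T[:3,:3].T@(R.T@(np.array(X)-p)-T[:3,3])
    else:x=c["R"]@X+c["t"]
    u=c["mtx"]@x;return u[:2]/u[2]
def snap(n,f=None):
    pose=tool();im=cv2.cvtColor(eyes.snapshot(n),cv2.COLOR_RGB2BGR)
    if f:cv2.imwrite("pics/"+f,im)
    return im,pose
E
```

```text
(no output)
```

View pics/comp.png

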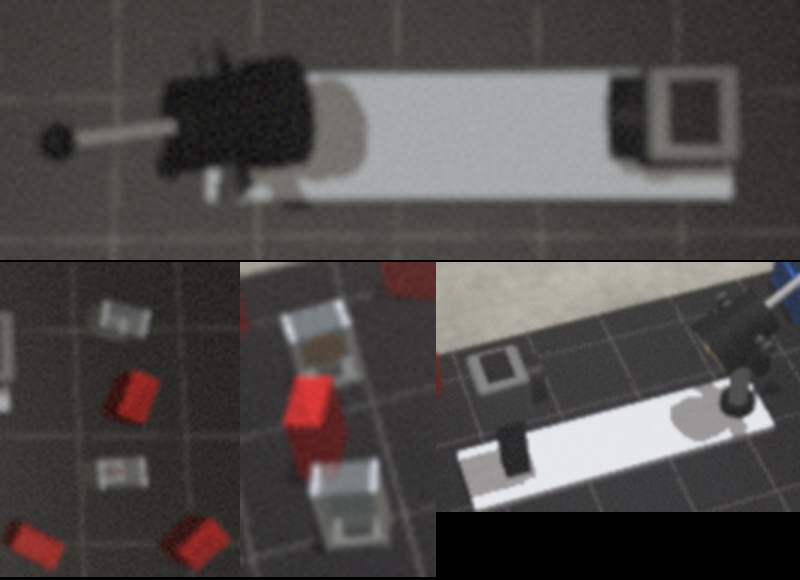

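```bash
python3 - <<'E'
from h import *
t=cv2.imread("pics/top0.png");s=cv2.imread("pics/scene0.png")
# plate long edges in top: bright threshold crossings, columns 305..365
g=t.astype(float).mean(2)
def cross(v,th,i0,step):
    i=i0
    while v[i]>th:i+=step
    j=i-step;return j+step*(v[j]-th)/(v[j]-v[i])
up=[];lo=[]
for u in range(310,364):
    v=g[:,u];up.append(onz("top",(u,cross(v,100,212,-1)),12)); lo.append(onz("top",(u,cross(v,100,212,1)),12))
up=np.array(up);lo=np.array(lo)
for e in(up,lo):
    p=np.polyfit(e[:,1],e[:,0],1);print("edge x at y0",p, np.degrees(np.arctan(-p[0])))
# ends
for v in(225,226,227,228):
    print("ends",onz("top",(cross(g[v],100,390,1),v),12).round(1),cross(g[v],100,270,-1) if g[v,270]>100 else None)
print("endL",onz("top",(215+205/4,180+185/4),12).round(1))
# viewer top at z=182 corners
for p in((645,68),(740,68),(740,162),(645,162)):print("viewer",onz("top",(215+p[0]/4-.4,180+p[1]/4-.4),182).round(1))
print("window/hood front",onz("top",(215+612/4,180+118/4),150))
kt=(215+57/4-.4,180+141/4-.4)
print("knob at z150,170,195",[onz("top",kt,z).round(1) for z in(150,170,195)])
for n,uv in(("coin",(435.2,250.5)),("empty",(436,200))):
    print(n,onz("top",uv,55).round(1),onz("top",uv,60).round(1))
print(onz("scene",(209.5,209),60))
print("box",onz("top",(200,270),30),"stack",onz("top",(373,152),31))
E
cp pics/scene0.png pics/x.png; python3 -c "
import cv2,numpy as np
s=cv2.imread('pics/scene0.png');t=cv2.imread('pics/top0.png')
a=cv2.resize(s[135:235,330:430],(400,400),interpolation=2);b=cv2.resize(t[235:267,415:455],(400,320),interpolation=2)
o=np.zeros((400,800,3),np.uint8);o[:,:400]=a;o[:320,400:]=b;cv2.imwrite('pics/c2.png',np.clip(o*1.5,0,255).astype(np.uint8))"
```

```text
edge x at y0 [1.12363977e-03 5.76062388e+02] -0.06437978945827448
edge x at y0 [4.58463119e-03 4.84256054e+02] -0.2626781773044868
ends [ 495.6 -245.9   12. ] None
ends [ 492.9 -246.    12. ] None
ends [ 490.1 -246.3   12. ] None
ends [ 487.3 -245.7   12. ] None
endL [495.5 122.8  12. ]
viewer [ 556.2 -163.6  182. ]
viewer [ 555.6 -220.   182. ]
viewer [ 499.8 -218.1  182. ]
viewer [ 500.3 -162.1  182. ]
window/hood front [ 528.28646261 -147.8264288   150.        ]
knob at z150,170,195 [array([518.4, 194.3, 150. ]), array([516.9, 189.3, 170. ]), array([515.1, 183.1, 195. ])]
coin [ 425.2 -334.4   55. ] [ 425.3 -333.    60. ]
empty [ 560.3 -342.6   55. ] [ 559.7 -341.2   60. ]
[ 428.93197754 -330.76839379   60.        ]
box [377.37421896 299.9669629   30.        ] stack [ 700.34913684 -179.11579776   31.        ]
```

View pics/c2.png

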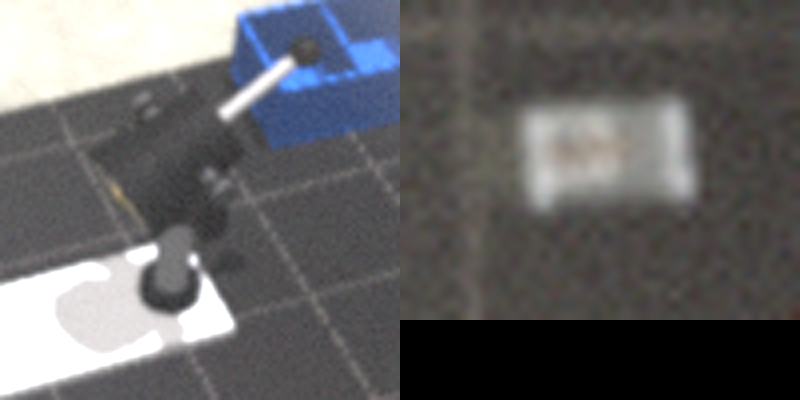

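Run:
```python
from h import *
k=tri(ray("top",(215+57/4-.4,180+141/4-.4)),ray("scene",(330+305/4-.4,135+48/4-.4)));print(k)
p,R=tool();print("tool delta to hover", R.T@(np.array([k[0],k[1]+5,300])-p))
print(proj("top",k),proj("scene",k))
```

```text
[515.2221714  183.55971681 194.81174838]
tool delta to hover [-445.41925566 -279.21345949  -69.25419268]
[228.66154361 214.79028982] [405.67463792 146.63730599]
```

{"op": "play_rows", "data": {"deltas": [[[-0.045,-0.028,-0.007],[0,0,0],0],[[-0.045,-0.028,-0.007],[0,0,0],0],[[-0.045,-0.028,-0.007],[0,0,0],0],[[-0.045,-0.028,-0.007],[0,0,0],0],[[-0.045,-0.028,-0.007],[0,0,0],0],[[-0.045,-0.028,-0.007],[0,0,0],0],[[-0.045,-0.028,-0.007],[0,0,0],0],[[-0.045,-0.028,-0.007],[0,0,0],0]]}}

```text
time: 1.1
tool_pos: [452.3, 256.6, 283.4]
tcp_rot: [-179.5, -0.2, 164.8]
ft_force: [0.5, 0.6, 0.5]
finger_gap: 85.4
```

{"op": "play_rows", "data": {"deltas": [[[0,0,0],[0,0,0.18],0],[[0,0,0],[0,0,0.18],0],[[0,0,0],[0,0,0.18],0],[[0,0,0],[0,0,0.18],0],[[0,0,0],[0,0,0.18],0],[[0,0,0],[0,0,0.18],0],[[0,0,0],[0,0,0.18],0],[[0,0,0],[0,0,0],0]]}}

```text
time: 2.1
tool_pos: [453.9, 251.3, 279.9]
tcp_rot: [-179.4, 0.6, 90.0]
ft_force: [0.7, 0.5, -1.0]
finger_gap: 85.4
```

{"op": "play_rows", "data": {"deltas": [[[-0.031,0.031,-0.01],[0,0,0],0],[[-0.031,0.031,-0.01],[0,0,0],0],[[-0.004,0.004,-0.002],[0,0,0],0]]}}

```text
time: 2.48
tool_pos: [520.9, 184.8, 301.1]
tcp_rot: [-179.2, 0.6, 91.0]
ft_force: [0.3, 0.6, 0.4]
finger_gap: 85.8
```

Run:
```python
from h import *
im,pose=snap("wrist","w1.png");np.savez("w1.npz",p=pose[0],R=pose[1]);print(pose[0])
print(proj("wrist",[515.2,183.6,194.8],pose))
```

```text
[520.92858197 184.79456979 301.10636848]
[308.57653683 194.25338898]
```

View pics/w1.png

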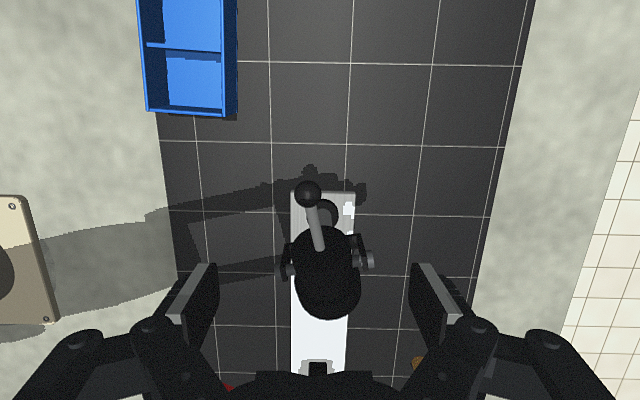

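{"op": "play_rows", "data": {"deltas": [[[0,-0.003,0.04],[0,0,-0.12],0],[[0,-0.003,0.04],[0,0,0],0],[[0,0,0.035],[0,0,0],0.3],[[0,0,0],[0,0,0],0.3]]}}

```text
time: 3.02
tool_pos: [510.4, 186.2, 182.8]
tcp_rot: [-179.1, 0.4, 98.8]
ft_force: [-0.8, 0.4, -0.2]
finger_gap: 59.7
```

Run:
```python
from h import *
p,R=tool();print(p,r.sense()["tcp_rot"],"delta mm",(R.T@(np.array([514.6,183.5,176])-p)).round(1))
```

```text
[510.41488668 186.15954087 182.75602865] [-179.09414684    0.3921667    98.82463533] delta mm [-3.2  3.8  6.7]
```

{"op": "play_rows", "data": {"deltas": [[[-0.003,0.004,0.007],[0,0,0],0.5],[[0,0,0],[0,0,0],0.6],[[0,0,0],[0,0,0],0.9],[[0,0,0],[0,0,0],0.9],[[0,0,0],[0,0,0],0.9],[[0,0,0],[0,0,0],0.9]], "force": 25}}

```text
time: 3.78
tool_pos: [516.5, 184.9, 180.2]
tcp_rot: [-179.4, 0.3, 99.0]
ft_force: [-1.1, -0.7, -1.3]
finger_gap: 20.1
```

Run:
```python
from h import *
im,pose=snap("wrist","w2.png");print(pose[0],r.sense()["finger_gap"],r.sense()["ft_force"])
T=cv2.imread("pics/w1.png")
# plate edges in w1 for light line: rows 340-360 at z=12
d=np.load("w1.npz");ps=(d["p"],d["R"])
g=T.astype(float).mean(2)
for v in (335,345,355):
    row=g[v];m=np.where(row[285:360]>150)[0]+285;a,b=m.min()-.5,m.max()+.5
    print(onz("wrist",(a,v),12,ps).round(1),onz("wrist",(b,v),12,ps).round(1))
for uv in((293,192),(355,192)):print("end",onz("wrist",uv,12,ps).round(1))
for uv in((300,375),(331,375),(302,363),(331,363)):print("viewer",onz("wrist",uv,182,ps).round(1))
cv2.imwrite("pics/w2c.png",np.vstack([cv2.resize(im[150:400,180:460],(560,500),interpolation=2)]))
```

```text
[516.47594674 184.92294921 180.16648796] 20.018941426570134 [-0.03799486  0.48521983 -2.5566364 ]
[ 484.7 -118.8   12. ] [ 574.5 -116.1   12. ]
[ 484.6 -139.    12. ] [ 573.9 -136.3   12. ]
[ 484.5 -159.8   12. ] [ 573.3 -157.    12. ]
end [489.4 123.8  12. ]
end [573.9 125.6  12. ]
viewer [508.5 -16.6 182. ]
viewer [540.2 -15.5 182. ]
viewer [510.5  -0.7 182. ]
viewer [5.397e+02 2.000e-01 1.820e+02]
```

View pics/w2c.png

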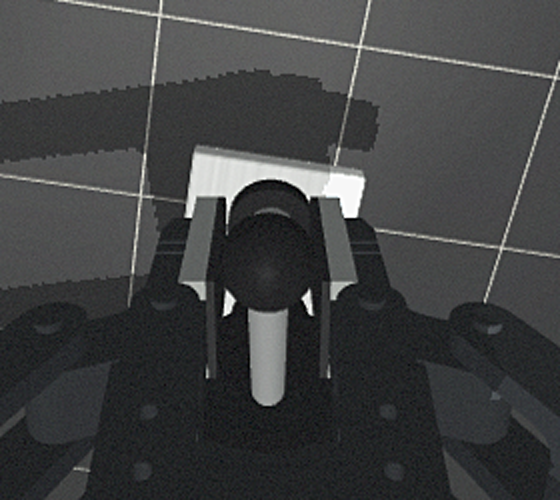

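{"op": "play_rows", "data": {"deltas": [[[0.0034,0.0029,0.0075],[0,0,0.026],0.9],[[0.0026,0.0026,0.0075],[0,0,0.026],0.9],[[0.002,0.0025,0.0075],[0,0,0.026],0.9],[[0.0015,0.0024,0.0075],[0,0,0.026],0.9],[[0.0008,0.0023,0.0075],[0,0,0.026],0.9],[[0.0003,0.0023,0.0075],[0,0,0.026],0.9],[[0,0,0],[0,0,0],0.9]]}}

```text
time: 4.7
tool_pos: [532.0, 197.7, 133.3]
tcp_rot: [-179.6, 0.4, 89.4]
ft_force: [-0.2, 1.2, -1.7]
finger_gap: 19.6
```

Run:
```python
from h import *
s=r.sense();p,R=tool();print(p,s["tcp_rot"],s["ft_force"],s["finger_gap"],"delta mm",(R.T@(np.array([530.3,196.4,135.2])-p)).round(1))
# light line from plate left/right edges in w1 over long range
d=np.load("w1.npz");ps=(d["p"],d["R"]);g=cv2.imread("pics/w1.png").astype(float).mean(2)
L=[];Rr=[]
for v in list(range(215,235))+list(range(325,358)):
    a=g[v,284:300];
    i=np.argmax(np.diff(cv2.GaussianBlur(a[None],(3,1),0)[0]));L.append(onz("wrist",(284.5+i,v),12,ps))
for v in list(range(205,230))+list(range(325,358)):
    a=g[v,340:362];i=np.argmin(np.diff(cv2.GaussianBlur(a[None],(3,1),0)[0]));Rr.append(onz("wrist",(340.5+i,v),12,ps))
for e in(np.array(L),np.array(Rr)):
    q=np.polyfit(e[:,1],e[:,0],1);print("edge",q,(e[:,0]-np.polyval(q,e[:,1])).std(),"x at 195,-55",np.polyval(q,[195,-55]))
```

```text
[532.00815195 197.68871726 133.34176325] [-179.62913817    0.40069328   89.39128038] [-0.15457375  1.18697734 -1.71686148] 19.569028289627276 delta mm [-1.3 -1.7 -1.8]
edge [5.40569528e-03 4.85443051e+02] 5.1122076361338494e-14 x at 195,-55 [486.49716126 485.14573744]
edge [2.08180760e-03 5.74157438e+02] 0.45291461079223355 x at 195,-55 [574.56339013 574.04293823]
```

{"op": "play_rows", "data": {"deltas": [[[-0.001,-0.0016,-0.0018],[0,0,0.0],0.9],[[0,0,0],[0,0,0],0.9]]}}

```text
time: 4.95
tool_pos: [530.7, 197.8, 135.0]
tcp_rot: [-179.7, 0.3, 89.4]
ft_force: [-1.5, 0.9, 0.6]
finger_gap: 20.3
```

Run:
```python
from h import *
s=r.sense();print(s["tool_pos"],s["tcp_rot"],s["ft_force"],s["finger_gap"])
a,_=snap("scene","s3.png");b,_=snap("top","t3.png")
o=np.hstack([cv2.resize(a[120:250,300:430],(400,400),interpolation=2),cv2.resize(b[165:265,200:300],(400,400),interpolation=2)])
cv2.imwrite("pics/c3.png",o)
X=[530.4,195.5,150];print(proj("scene",X),proj("top",X))
```

```text
[530.7080319  197.76523882 134.99782053] [-179.68317865    0.28674839   89.44070501] [-1.50165552  0.90164892  0.62654825] 20.336832692281835
[410.44988568 162.08096897] [228.45300315 209.98074185]
```

View pics/c3.png

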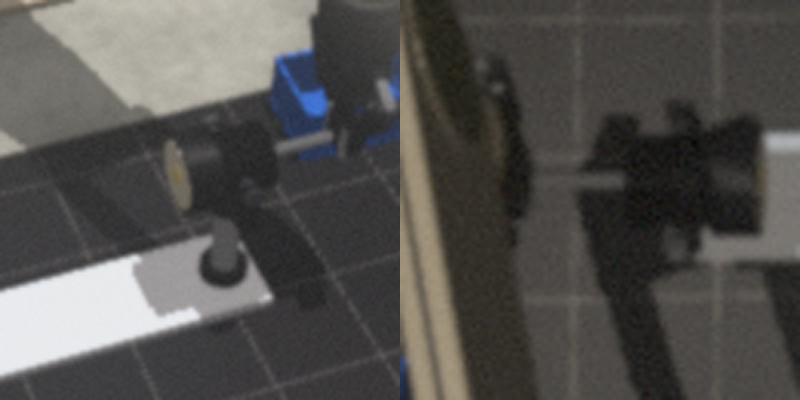

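{"op": "play_rows", "data": {"deltas": [[[0,0,0],[0,0,0],0.3],[[0,0,0],[0,0,0],0.3],[[0,0,0],[0,0,0],0.2],[[0,0,-0.05],[0,0,0],0.0],[[0,0,-0.06],[0,0,0],0.0],[[0,0,-0.05],[0,0,0],0],[[0,0,0],[0,0,0],0]]}}

```text
time: 5.92
tool_pos: [530.5, 197.3, 298.1]
tcp_rot: [-179.5, 0.4, 89.4]
ft_force: [0.5, 0.1, 0.7]
finger_gap: 85.1
```

Run:
```python
from h import *
print("lens",onz("top",(291.3,209.6),150).round(1),"rod near lamp",onz("top",(256,209.6),150).round(1),"rod at fingers",onz("top",(235,209.6),150).round(1))
im,pose=snap("wrist","w4.png");np.savez("w4.npz",p=pose[0],R=pose[1]);print(pose[0],r.sense()["tcp_rot"])
for X in([530.4,195.5,150],[530,95.5,150],[529.8,45.5,150],[529.5,-145,150]):print(X,proj("wrist",X,pose).round(1))
b=snap("top","t4.png")[0]; a=snap("scene","s4.png")[0]
o=np.zeros((600,800,3),np.uint8);o[:400,:480]=cv2.resize(im[180:380,200:440],(480,400),interpolation=2)
o[:320,480:]=cv2.resize(a[130:230,330:430],(320,320),interpolation=2)
o[400:600]=cv2.resize(b[185:235,215:415],(800,200),interpolation=2)
cv2.imwrite("pics/c4.png",o)
```

```text
lens [529.9  40.5 150. ] rod near lamp [530.7 127.5 150. ] rod at fingers [531.2 179.3 150. ]
[530.4812137  197.25621505 298.06133234] [-179.23657354    0.48364342   89.38282725]
[530.4, 195.5, 150] [315.5 180.5]
[530, 95.5, 150] [316. 276.]
[529.8, 45.5, 150] [316.2 317.1]
[529.5, -145, 150] [317.2 443.5]
```

View pics/c4.png

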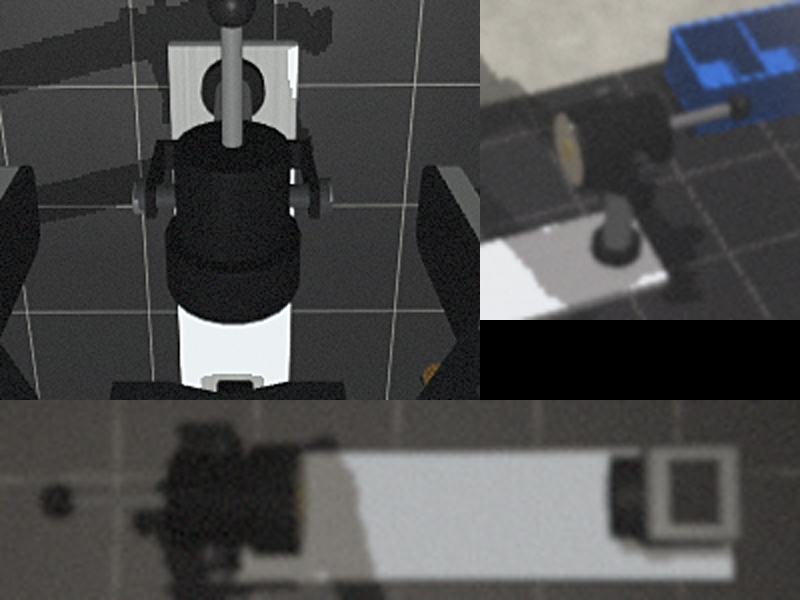

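Run:
```python
from h import *
im=cv2.imread("pics/w4.png");d=np.load("w4.npz");ps=(d["p"],d["R"])
g=im[155:205,290:340].astype(float).mean(2);np.set_printoptions(linewidth=250)
print(g[::2,::2].astype(int))
c=cv2.HoughCircles(cv2.resize(im[150:215,280:350],None,fx=4,fy=4,interpolation=2)[:,:,1],cv2.HOUGH_GRADIENT,2,100,param1=60,param2=15,minRadius=35,maxRadius=65)
print(c, None if c is None else (c[0,0,:2]+.5)/4-.5+[280,150])
a=cv2.imread("pics/s4.png");b=cv2.imread("pics/t4.png")
def dark(im,x,y,th,w=9):
    q=im[y-w:y+w,x-w:x+w].astype(float).mean(2);q=cv2.resize(q,None,fx=4,fy=4,interpolation=2)
    m=(q<th).astype(np.uint8);n,l,s,ce=cv2.connectedComponentsWithStats(m);i=l[4*w,4*w];return (ce[i]+.5)/4-.5+[x-w,y-w],s[i]
for th in(35,45,55):print(th,dark(a,410,163,th),dark(b,229,210,th))
ct=ray("top",(228.9,209.6));cs=ray("scene",(410.3,163.1));print(tri(ct,cs))
```

```text
[[ 73  73  66  72  69  70  74  76  71  77  76  75  77  76  76  76  74  75  76  71  73  78  71  71 146]
 [ 80  79  74  81  82  80  81  85  85  83  82  81  82  83  79  80  87  83  82  83  84  81  84  77 151]
 [ 81  84  82  80  81  83  81  81  84  85  84  85  88  84  83  88  83  81  85  85  86  82  81  79 150]
 [ 81  80  80  81  81  83  80  80  82  85  85  56  37  39  85  82  81  83  81  87  80  81  83  77 136]
 [ 85  76  82  78  83  84  80  78  86  79  43  51  50  46  42  80  85  82  80  80  80  82  79  69 138]
 [ 81  79  81  84  82  77  81  83  79  45  51  48  52  47  48  47  81  85  78  84  82  79  83  73 136]
 [ 79  77  82  81  78  81  82  80  86  47  49  49  41  46  48  49  70  83  79  80  82  85  80  77 133]
 [ 82  79  80  78  80  80  76  81  92  48  50  52  47  49  54  42  66  86  83  80  77  82  83  77 128]
 [ 80  81  77  80  86  78  75  85  85  40  41  29  24  13  26  24  66  85  82  82  79  82  80  73 123]
 [ 80  79  75  77  80  80  78  83  87  21  31  31  32  32  38  27  18  83  80  76  76  78  78  77 120]
 [ 79  76  80  79  79  79  83  79  30  20  39  43  39  33  36  33  37 
[... 1488 characters left out ...]
.   46.2]
  [229.   73.   59.4]
  [215.  205.   57.2]
  [ 45.   79.   63.8]
  [ 67.  205.   57.2]
  [135.    7.   41.8]]] [315.875 181.875]
35 (array([409.5, 162.5]), array([   0,    0,   72,   72, 5184], dtype=int32)) (array([228.45002629, 209.45759727]), array([   0,    0,   72,   72, 4755], dtype=int32))
45 (array([409.48782404, 162.46165554]), array([   0,    0,   72,   72, 5092], dtype=int32)) (array([228.76450456, 209.95681226]), array([ 21,  22,  32,  32, 767], dtype=int32))
55 (array([410.78027682, 163.71712803]), array([ 26,  22,  30,  35, 578], dtype=int32)) (array([228.72625628, 209.96796482]), array([ 19,  20,  35,  36, 995], dtype=int32))
[531.51646557 194.93985101 147.53401979]
```

Run:
```python
from h import *
d=np.load("w4.npz");ps=(d["p"],d["R"])
w=ray("wrist",(315.6,181.8),ps);t=ray("top",(228.75,209.96));s=ray("scene",(410.5,163.4))
print(tri(w,t,s),tri(w,s),tri(t,s),tri(w,t))
T=C["wrist"]["T_tool_cam"]
print("depth",(T[:3,:3].T@(ps[1].T@(np.array([530,195,150])-ps[0])-T[:3,3])))
for z in(150,147,145):print(z,onz("wrist",(315.6,181.8),z,ps))
# same triple at start for bias
d=np.load("w1.npz");p1=(d["p"],d["R"])
print(tri(ray("wrist",(307.5,194),p1),ray("top",(228.85,214.85)),ray("scene",(405.85,146.6))))
# distance sphere check
k0=np.array([514.9,183.6,194.8])
```

```text
[531.0123398  194.77974131 147.15912221] [531.26690675 194.36990724 147.10981459] [530.8519133  195.94823931 145.48519518] [530.41877588 194.55262071 150.83054217]
depth [  1.36362702 -14.73435898 302.53021951]
150 [530.45884725 194.29676592 150.        ]
147 [530.43697913 193.40328235 147.        ]
145 [530.42240039 192.80762663 145.        ]
[514.83366559 183.69063226 194.51289959]
```

{"op": "play_rows", "data": {"deltas": [[[-0.06,-0.012,0],[0,0,0],0],[[-0.06,-0.012,0],[0,0,0],0],[[-0.06,-0.012,0],[0,0,0],0],[[-0.06,-0.012,0],[0,0,0],0],[[-0.06,-0.012,0],[0,0,0],0],[[-0.06,-0.012,0],[0,0,0],0],[[-0.06,-0.012,0],[0,0,0],0],[[-0.06,-0.012,0],[0,0,0],0]]}}

```text
time: 7.08
tool_pos: [418.5, -288.7, 279.9]
tcp_rot: [-177.4, 0.2, 89.9]
ft_force: [0.6, -0.1, 1.0]
finger_gap: 85.2
```

{"op": "play_rows", "data": {"deltas": [[[0,0,0],[0,0,0.185],0],[[0,0,0],[0,0,0.185],0],[[0,0,0],[0,0,0.185],0],[[0,0,0],[0,0,0.185],0],[[0,0,0],[0,0,0.185],0],[[0,0,0],[0,0,0.185],0],[[0,0,0],[0,0,0.185],0],[[0,0,0],[0,0,0.185],0]]}}

```text
time: 8.07
tool_pos: [408.5, -288.9, 259.4]
tcp_rot: [-178.8, 4.0, 3.8]
ft_force: [-0.4, 0.5, -0.0]
finger_gap: 85.5
```

```bash
cat >> h.py <<'E'
def to(pos,yaw):
    p,R=tool();Rt=Ro.from_euler("xyz",[180,0,yaw],degrees=True).as_matrix()
    print("shift mm",(R.T@(np.array(pos)-p)).round(1),"rotvec",Ro.from_matrix(R.T@Rt).as_rotvec().round(3))
E
python3 - <<'E'
from h import *
to([415,-333,240],0)
E
```

```text
shift mm [ 4.9 44.9 18.2] rotvec [-0.019  0.071  0.065]
```

{"op": "play_rows", "data": {"deltas": [[[0.005,0.045,0.018],[-0.02,0.07,0.065],0],[[0,0,0],[0,0,0],0]]}}

```text
time: 8.32
tool_pos: [414.0, -332.2, 234.9]
tcp_rot: [-179.8, 0.2, -0.2]
ft_force: [0.2, 0.7, 0.7]
finger_gap: 85.8
```

Run:
```python
from h import *
im,pose=snap("wrist","w5.png");np.savez("w5.npz",p=pose[0],R=pose[1]);print(pose[0],r.sense()["tcp_rot"])
print(proj("wrist",[425,-333,60],pose))
```

```text
[ 413.95638374 -332.2230172   234.93245118] [-1.79765601e+02  2.23100114e-01 -1.23570831e-01]
[314.33277483 160.84749089]
```

View pics/w5.png

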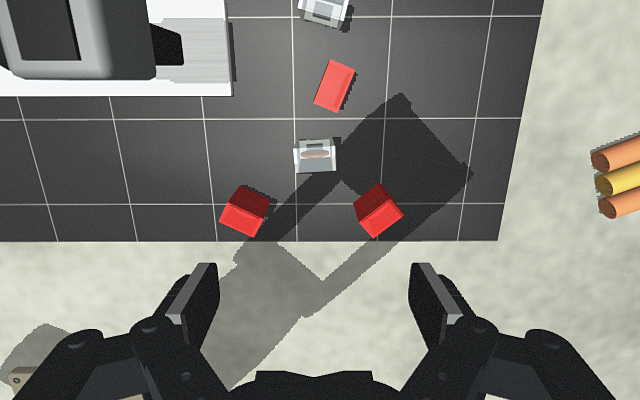

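Run:
```python
from h import *
im=cv2.imread("pics/w5.png")
cv2.imwrite("pics/c5.png",cv2.resize(im[130:180,285:345],(720,600),interpolation=cv2.INTER_CUBIC))
d=np.load("w5.npz");ps=(d["p"],d["R"])
for uv in((247,212),(221,222),(263,234),(270,205),(248,185),(378,210),(355,212),(402,212)):print(uv,onz("wrist",uv,60,ps).round())
```

```text
(247, 212) [ 372. -264.   60.]
(221, 222) [ 361. -236.   60.]
(263, 234) [ 347. -279.   60.]
(270, 205) [ 379. -288.   60.]
(248, 185) [ 401. -267.   60.]
(378, 210) [ 374. -398.   60.]
(355, 212) [ 371. -374.   60.]
(402, 212) [ 371. -423.   60.]
```

View pics/c5.png

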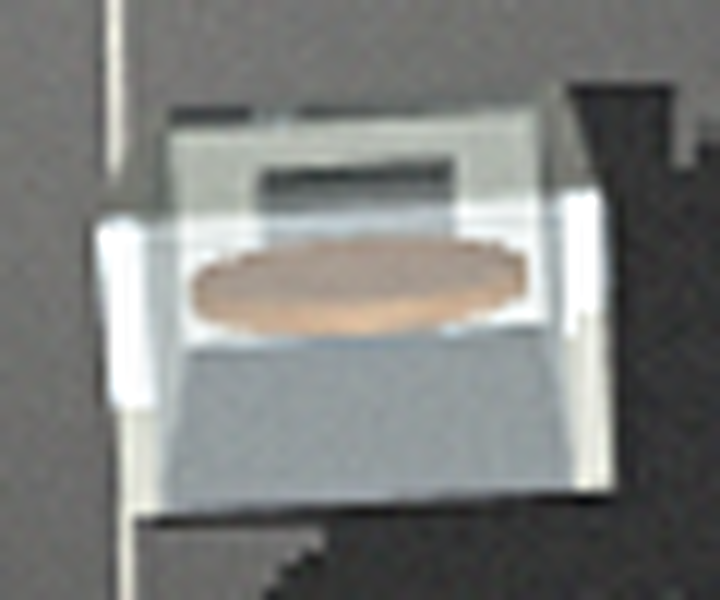

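Run:
```python
from h import *
d=np.load("w5.npz");ps=(d["p"],d["R"])
P=[onz("wrist",((u+.5)/12-.5+285,(v+.5)/12-.5+130),60,ps) for u,v in((97,225),(605,190),(617,490),(130,520))]
P=np.array(P);print(P.round(1),P.mean(0).round(1))
e1=P[0]-P[1];e2=P[3]-P[2];print(np.linalg.norm(e1),np.linalg.norm(e2),[np.degrees(np.arctan2(-e[0],e[1])) for e in(e1,e2)])
e=P[0]-P[3];f=P[1]-P[2];print([np.degrees(np.arctan2(q[1],q[0])) for q in (e,f)],np.linalg.norm(e))
B=np.array([onz("wrist",((u+.5)/12-.5+285,(v+.5)/12-.5+130),z,ps) for u,v,z in((170,110,0),(560,85,0))]);print(B.round(1))
```

```text
[[ 437.3 -312.2   60. ]
 [ 440.  -352.8   60. ]
 [ 415.4 -354.2   60. ]
 [ 413.  -314.3   60. ]] [ 426.4 -333.4   60. ]
40.657499391007114 39.93235613392337 [np.float64(3.7821959639848584), np.float64(3.4667009966695193)]
[np.float64(4.961058407632395), np.float64(3.2643720179897717)] 24.44343166998529
[[ 436.9 -315.3    0. ]
 [ 439.1 -352.     0. ]]
```

Run:
```python
from h import *
to([426.4,-333.4,110],3.6)
```

```text
shift mm [ 12.4   2.7 125.8] rotvec [-0.004  0.004 -0.065]
```

{"op": "play_rows", "data": {"deltas": [[[0.0124,0.0027,0.045],[-0.004,0.004,-0.065],0.15],[[0,0,0.045],[0,0,0],0.15],[[0,0,0.036],[0,0,0],0.15],[[0,0,0],[0,0,0],0.15]]}}

```text
time: 8.88
tool_pos: [426.4, -330.1, 105.3]
tcp_rot: [-179.8, 0.2, 4.0]
ft_force: [-0.5, 0.4, 0.5]
finger_gap: 72.6
```

Run:
```python
from h import *
to([426.4,-333.4,110],3.6);to([426.4,-333.4,14],3.6)
```

```text
shift mm [-0.3  3.3 -4.7] rotvec [-0.004  0.003  0.006]
shift mm [ 0.   3.7 91.3] rotvec [-0.004  0.003  0.006]
```

{"op": "play_rows", "data": {"deltas": [[[0,0.0035,0.03],[-0.004,0.003,0.006],0.15],[[0,0,0.03],[0,0,0],0.15],[[0,0,0.018],[0,0,0],0.15],[[0,0,0.004],[0,0,0],0.15],[[0,0,0],[0,0,0],0.15]]}}

```text
time: 9.5
tool_pos: [431.2, -335.4, 29.5]
tcp_rot: [179.7, -0.3, 3.8]
ft_force: [0.6, 0.8, -0.6]
finger_gap: 72.8
```

Run:
```python
from h import *
to([426.4,-333.4,14],3.6)
```

```text
shift mm [-4.7 -2.4 15.4] rotvec [ 0.006 -0.005  0.003]
```

{"op": "play_rows", "data": {"deltas": [[[-0.0045,-0.0024,0.013],[0.006,-0.005,0.003],0.15],[[0,0,0],[0,0,0],0.15],[[0,0,0],[0,0,0],0.15]]}}

```text
time: 9.88
tool_pos: [427.5, -334.5, 17.9]
tcp_rot: [179.9, -0.1, 3.6]
ft_force: [-0.2, 0.0, 0.6]
finger_gap: 72.7
```

Run:
```python
from h import *
to([426.4,-333.4,14],3.6)
```

```text
shift mm [-1.1 -1.1  3.9] rotvec [ 0.002 -0.002  0.   ]
```

{"op": "play_rows", "data": {"deltas": [[[-0.0012,-0.0011,0.003],[0.002,-0.002,0],0.15],[[0,0,0],[0,0,0],0.3],[[0,0,0],[0,0,0],0.45],[[0,0,0],[0,0,0],0.7],[[0,0,0],[0,0,0],0.7],[[0,0,0],[0,0,0],0.7]], "force": 30}}

```text
time: 10.62
tool_pos: [426.4, -333.6, 15.2]
tcp_rot: [180.0, -0.0, 3.6]
ft_force: [-0.3, 0.2, 0.6]
finger_gap: 39.3
```

Run:
```python
from h import *
to([426.4,-333.4,14],3.6);s=r.sense();print(s["finger_gap"])
im,pose=snap("wrist","w6.png");np.savez("w6.npz",p=pose[0],R=pose[1])
cv2.imwrite("pics/c6.png",cv2.resize(im[180:400,170:460],None,fx=2.5,fy=2.5,interpolation=2))
```

```text
shift mm [-0.  -0.2  1.2] rotvec [ 0.    -0.001  0.   ]
39.30116366047745
```

View pics/c6.png

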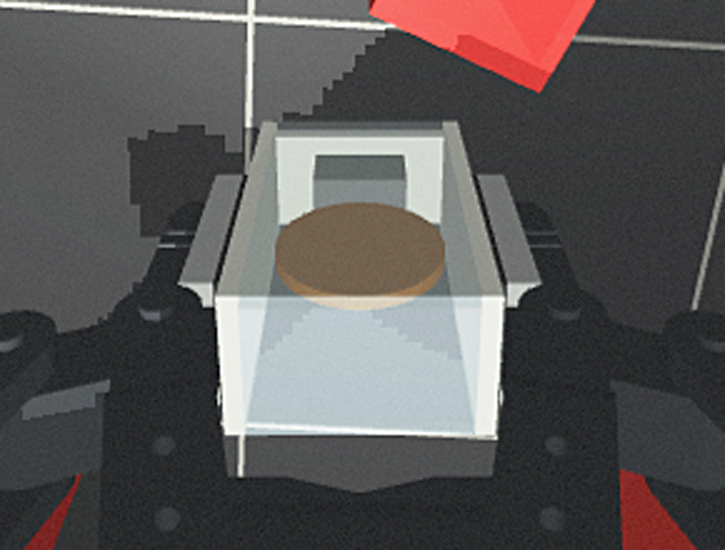

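{"op": "play_rows", "data": {"deltas": [[[0,0,-0.02],[0,0,0],0.7],[[0,0,-0.04],[0,0,0],0.7],[[0,0,-0.045],[0,0,0],0.7],[[0,0,-0.045],[0,0,0],0.7],[[0,0,-0.045],[0,0,0],0.7],[[0,0,-0.04],[0,0,0],0.7],[[0,0,-0.02],[0,0,0],0.7],[[0,0,0],[0,0,0],0.7]]}}

```text
time: 11.68
tool_pos: [424.6, -332.0, 275.2]
tcp_rot: [-179.8, 0.2, 3.6]
ft_force: [0.5, -0.3, -2.7]
finger_gap: 39.4
```

{"op": "play_rows", "data": {"deltas": [[[0.01,-0.025,0],[0,0,-0.08],0.7],[[0.01,-0.04,0],[0,0,-0.1],0.7],[[0.01,-0.045,0],[0,0,-0.1],0.7],[[0,-0.045,0],[0,0,-0.1],0.7],[[0,-0.045,0],[0,0,-0.1],0.7],[[0,-0.04,0],[0,0,-0.1],0.7],[[0,-0.02,0],[0,0,-0.1],0.7],[[0,0,0],[0,0,-0.1],0.7]]}}

```text
time: 12.68
tool_pos: [360.9, -77.3, 262.5]
tcp_rot: [-178.6, 0.1, 49.7]
ft_force: [0.8, -0.5, -1.4]
finger_gap: 39.7
```

Run:
```python
from h import *
to([529.8,-55,260],89.8);s=r.sense();print(s["finger_gap"],s["time"])
```

```text
shift mm [126.3 114.4  -0.6] rotvec [-0.024 -0.006 -0.7  ]
39.664999578524814 12.675
```

{"op": "play_rows", "data": {"deltas": [[[0.02,0.018,0],[-0.024,-0.006,0],0.7],[[0.034,0.03,0],[0,0,0],0.7],[[0.034,0.03,0],[0,0,0],0.7],[[0.03,0.028,0],[0,0,0],0.7],[[0.005,0.005,0],[0,0,-0.14],0.7],[[0,0,0],[0,0,-0.18],0.7],[[0,0,0],[0,0,-0.18],0.7],[[0,0,0],[0,0,-0.18],0.7]]}}

```text
time: 13.68
tool_pos: [524.4, -52.1, 243.3]
tcp_rot: [-178.5, 0.2, 90.0]
ft_force: [0.0, 0.6, -0.9]
finger_gap: 39.6
```

Run:
```python
from h import *
to([529.8,-55,225],89.8);s=r.sense();print(s["finger_gap"],s["time"])
```

```text
shift mm [-2.9  5.9 18.1] rotvec [-0.026  0.003  0.003]
39.64023908449977 13.675
```

{"op": "play_rows", "data": {"deltas": [[[-0.0029,0.0059,0.02],[-0.026,0.003,0.003],0.7],[[0,0,0.02],[0,0,0],0.7],[[0,0,0.02],[0,0,0],0.7],[[0,0,0.02],[0,0,0],0.7],[[0,0,0.02],[0,0,0],0.7],[[0,0,0.003],[0,0,0],0.7],[[0,0,0],[0,0,0],0.7]]}}

```text
time: 14.55
tool_pos: [522.5, -53.6, 124.5]
tcp_rot: [-179.1, -0.2, 90.0]
ft_force: [0.2, 0.5, -0.7]
finger_gap: 40.0
```

Run:
```python
from h import *
to([529.8,-55,135.2],89.8);s=r.sense();print(s["finger_gap"],s["time"],s["tool_pos"])
```

```text
shift mm [ -1.3   7.2 -10.8] rotvec [-0.015 -0.003  0.003]
39.99171280168561 14.55 [522.46644964 -53.6161062  124.53501135]
```

{"op": "play_rows", "data": {"deltas": [[[-0.0013,0.0072,-0.0108],[-0.015,-0.003,0.003],0.7],[[0,0,0],[0,0,0],0.7],[[0,0,0],[0,0,0],0.7]]}}

```text
time: 14.92
tool_pos: [531.9, -55.3, 138.4]
tcp_rot: [179.7, 0.0, 89.8]
ft_force: [-0.4, -0.1, -1.7]
finger_gap: 39.7
```

Run:
```python
from h import *
to([529.8,-55,135.2],89.8);s=r.sense();print(s["finger_gap"],s["time"],s["tool_pos"])
```

```text
shift mm [ 0.3 -2.1  3.2] rotvec [ 0.004  0.001 -0.   ]
39.7387711496973 14.925 [531.86694939 -55.31083951 138.38288655]
```

{"op": "play_rows", "data": {"deltas": [[[0.0003,-0.002,0.003],[0.004,0.001,0],0.7],[[0,0,0],[0,0,0],0.7],[[0,0,0],[0,0,0],0.7]]}}

```text
time: 15.3
tool_pos: [529.9, -55.0, 135.6]
tcp_rot: [180.0, -0.0, 89.8]
ft_force: [0.8, -0.5, -1.0]
finger_gap: 39.9
```

Run:
```python
from h import *
to([529.8,-55,135.2],89.8);s=r.sense();print(s["finger_gap"],s["time"],s["tool_pos"])
im,pose=snap("wrist","w7.png");a=snap("scene","s7.png")[0];b=snap("top","t7.png")[0]
o=np.zeros((600,800,3),np.uint8);o[:300,:480]=cv2.resize(im,(480,300))
o[:300,480:]=cv2.resize(a[130:250,250:378],(320,300),interpolation=2)
o[300:,:400]=cv2.resize(im[180:400,165:458],(400,300),interpolation=2)
o[300:,400:]=cv2.resize(a[130:265,180:360],(400,300),interpolation=2)
cv2.imwrite("pics/c7.png",o)
# knob in scene now
print("knob pred scene",proj("scene",[530.4,195,150]),"coin pred",proj("scene",[529.8,-55,150]),"window",proj("scene",[529.5,-145,150]))
```

```text
shift mm [ 0.  -0.1  0.4] rotvec [ 0.001 -0.    -0.   ]
39.86288483650282 15.3 [529.90463378 -55.01813487 135.56722707]
knob pred scene [410.27715727 162.1260843 ] coin pred [320.03939318 185.51287609] window [285.58970663 194.41521014]
```

View pics/c7.png

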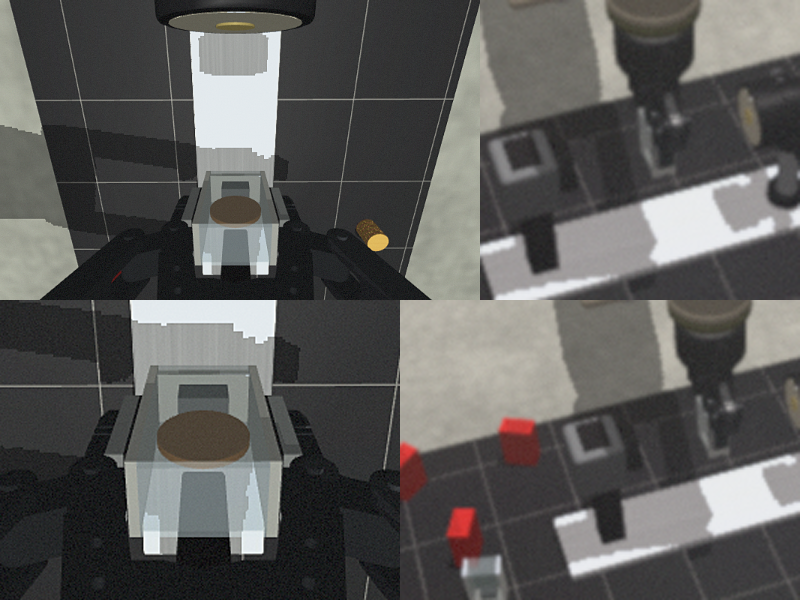

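Run:
```python
from h import *
im=cv2.imread("pics/w7.png");pose=tool()
for tl in(-3,-1.5,0,1.5):
    t=np.radians(tl);ax=np.array([0,-np.cos(t),-np.sin(t)]);up=np.array([0,-np.sin(t),np.cos(t)])
    c=np.array([530,95,150])+50*ax
    a=np.linspace(0,2*np.pi,361);P=[c+35*(np.cos(q)*np.array([1,0,0])+np.sin(q)*up) for q in a]
    U=np.array([proj("wrist",p,pose) for p in P]);print(tl,"rim max row",U[:,1].max().round(1),"at col",U[U[:,1].argmax(),0].round(1),"centre",proj("wrist",c,pose).round(1),"cols at row 20",U[np.abs(U[:,1]-20)<2,0].round(0)[:30:6])
g=im.astype(float).mean(2);print(g[20:50,300].astype(int),g[20:50,316].astype(int))
print([int(x) for x in g[20,195:235]],[int(x) for x in g[20,405:435]])
```

```text
-3 rim max row 46.0 at col 312.2 centre [313.6  29.1] cols at row 20 [421. 421. 207.]
-1.5 rim max row 44.2 at col 310.8 centre [313.6  29.8] cols at row 20 [419. 417. 211. 209.]
0 rim max row 42.3 at col 310.8 centre [313.6  30.5] cols at row 20 [416. 413. 408. 217. 213.]
1.5 rim max row 40.4 at col 310.9 centre [313.6  31. ] cols at row 20 [409. 403. 396. 243. 234.]
[ 93  91  92  91  91  90  94  91  87  95 122 144 139 117  73  80  82  76
  83  84  92  89  88  80  81 168 160 158 158 159] [ 90  91  88  94  91  93  89  87  83 105 162 159 148  87  79  79  78  88
  80  80  88  94  92  81  93 177 171 165 167 165]
[58, 59, 60, 64, 58, 62, 60, 64, 59, 62, 63, 62, 46, 20, 20, 15, 15, 13, 31, 28, 31, 31, 29, 19, 28, 20, 27, 34, 20, 9, 14, 7, 15, 26, 24, 17, 14, 27, 21, 4] [14, 22, 14, 22, 25, 30, 33, 30, 23, 20, 26, 29, 26, 16, 9, 67, 61, 54, 60, 56, 59, 61, 57, 63, 52, 58, 61, 60, 60, 59]
```

{"op": "play_rows", "data": {"deltas": [[[0,0,0],[0,0,0],0.7],[[0,0,0],[0,0,0],0.7],[[0,0,0],[0,0,0],0.7]]}}

```text
time: 15.82
tool_pos: [529.9, -55.0, 135.5]
tcp_rot: [180.0, -0.0, 89.8]
ft_force: [-0.2, -0.0, -1.8]
finger_gap: 39.7
```

Run:
```python
from h import *
s=r.sense();print(s["tool_pos"],s["tcp_rot"],abs(s["qd"]).max(),s["ft_force"],s["finger_gap"])
print(r.hand_in())
```

```text
[529.88827656 -55.02816652 135.50697383] [ 1.79964940e+02 -9.83764155e-03  8.97863302e+01] 0.10717509886914858 [-0.21193421 -0.00520641 -1.76863301] 39.71624421442595
the job is handed in; nothing more can be done
None
```

I swivelled and tipped the lamp by its ball knob until it pointed at the viewer's window. I then gripped the coin cell by its two frosted sides and handed in at about 15.8 s while holding it in the beam.

- **Cell position:** I put beam_mid at about (530, −55, 150). In the last reading the tool was still at (529.9, −55.0, 135.5) with yaw 89.8°, which puts the coin centre about 0.3 mm high. The grip was 39.7 mm wide. The wrist picture showed the coin where it was at the grasp, so it did not slip, with the cell clear of the lamp.
- **Lamp swivel:** The knob and lens line up with the light line to within about 1 mm.
- **Lamp tilt:** The checks disagreed. The arm's own readings put the knob about 0.6 mm below level. The views from the scene camera and the lens rim in the wrist picture suggested 2–3 mm low, so the lamp may tip up by as much as 1.5°. I did not correct this, because the rim check depends strongly on the pivot position and fixing it would have meant putting the cell down again.
- **Beam midpoint:** Along the beam, my estimates of the station's origin spread over a few millimetres (−54 to −61), depending on whether I used the plate, the viewer or the lamp. I used −55.
- **Other objects:** I did not touch the empty cell, coin stack or coin box, but took no separate measurement to confirm they had not moved.

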